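# Clear the headband off the lock box and hold its lock open

### The job

Hang the headband frame that straddles the lock on the lid over the wooden bar, and let go of it. Then take the key with the oblong head from the key block, work it gently past the sticky pins until it is fully home in the lock, and only then turn it a quarter turn clockwise. The lock springs back, so finish still gripping the key and holding it turned, with the headband hanging free on the bar and the other key and the small things on the table left where they are.

Things in the scene. Friction and masses are not known exactly. Their poses are not given: they have to be found in the camera images.
- headband: Stiff white headband frame, 80 g: an upright arch (upside-down U) in its y-z plane, band 30 mm wide (x), 4 mm thick; 120 mm wide outside (y), 112 inside. Origin: underside of the band at the top of the arch, z up; leg tips 106 mm lower. Grey block crest on top to grip: 26 (x) by 28 mm (y), 4 to 30 mm above the origin. It starts standing on the lid, straddling the lock
- bar: Round wooden bar, 12 mm thick, 240 mm long along its y axis, fixed on two upright posts at its ends (16 mm thick, with 70 mm round feet). Origin on the table under the bar's middle, z up
- bar_mid (a point): Middle of the bar, on its centre line, 140 mm above the table; axes as bar (y along the bar). The bar's top is 6 mm above this point
- lockbox: Fixed box, white with an oak lid, 206 mm (x) by 176 mm (y), lid top 55 mm above the table. The lock sits in the middle of the lid. Origin on the table under the middle, z up
- lock_face (a point): Centre of the flat face of the round brass lock (38 mm across), 60 mm above the table; z up, x along the keyway; turns with the lock. Keyway: vertical slot 14 (x) by 5.5 mm (y), bevelled to 22 by 13.5 mm over the top 6 mm. Spring pins 11 and 18 mm down in its narrow ends; passing each takes about 5 to 15 N, less with small wiggles. The key fits either way round
- lock (a joint): Turn of the lock in rad: 0 locked, grows clockwise seen from above, stop at 1.5. A spring always drives it back to 0 (about 0.03 N m at 0, 0.11 N m at 1.5). Play in the keyway lets the key turn about 0.15 to 0.25 rad before and beyond the lock
- key: Key standing upright, blade down, in one of the block's two slots (which one varies), 35 g. Black oblong head 30 (x) by 9 (y) by 34 mm high; steel blade below it 12 (x) by 4 mm (y), 28 mm long, pointed over its last 6 mm. Origin: middle of the head's underside, where the blade begins; it meets the lock's face when fully home; z up
- spare_key: The other key, to be left alone: same blade, but a round 26 mm steel head on a 6 mm foot, 30 mm high in all. Origin at the top of the blade
- keyblock: Fixed wooden block 130 mm (x) by 60 mm (y), 45 mm high, with two key slots 64 mm apart along its x (at x = -32 and +32 mm), long sides along x, 34 mm deep. The keys' heads rest on its top. Origin on the table under its middle
- spool: Loose thread spool, 40 mm across, 50 mm high, to be left alone. Origin at its foot
- mug: Loose white mug, 76 mm across, 90 mm high, to be left alone. Origin at its foot
- tray: Loose black pin tray, 80 by 100 mm, 22 mm high, to be left alone. Origin at its foot
Things that resemble listed ones, but are neither listed nor needed, are in the scene too. Of the things like the headband, leave any that is blue or pink; of the rest the larger one is meant.

How it is judged:
On the way, in this order (a step that is already met when the one before it is completed fails the run):
1. the headband hangs over the bar, let go (z of headband in the frame of bar_mid between 0.001 and 0.03 m and x of headband in the frame of bar_mid between -0.025 and 0.025 m and y of headband in the frame of bar_mid between -0.09 and 0.09 m and angle between headband's own z axis and vertical below 0.4 rad and angle between the x axis of headband and the y axis of bar, either way round below 0.6 rad and contact force between headband and bar above 0.1 N and contact force between headband and the arm below 0.05 N and contact force between headband and the fingers below 0.05 N), for 0.2 s.
2. the key is fully home in the lock, not yet turned (z of key in the frame of lock_face between -0.004 and 0.0035 m and horizontal distance between key and lock_face below 0.003 m and angle between key's own z axis and vertical below 0.12 rad and angle between the x axis of key and the x axis of lock_face, either way round below 0.45 rad and value of joint lock below 0.4 rad), for 0.1 s.
At the end, for the whole second after the job is handed in: Key fully home (head within 3.5 mm of the lock's face, 3 mm of its centre), gripped over 3 N, lock held past 1.15 rad; headband at rest over the bar, within 25 mm sideways and 90 mm of its middle, upright within 0.4 rad, square within 0.6 rad, untouched; other things within 30 mm of their start (all of step 1 and z of key in the frame of lock_face between -0.004 and 0.0035 m and horizontal distance between key and lock_face below 0.003 m and angle between key's own z axis and vertical below 0.12 rad and angle between the x axis of key and the x axis of lock_face, either way round below 0.45 rad and value of joint lock above 1.15 rad and contact force between key and the fingers above 3 N and linear speed of headband below 0.05 m/s and distance of each of spare_key, spool, mug, tray from where it was at the start of the episode below 0.03 m); the arm keeps its last pose, push and grip.
It fails at once if the key is forced: more than 90 N in all between it and the lock box (contact force between key and lockbox above 90 N).
It fails at once if the other key is disturbed by more than 40 mm (distance of spare_key from where it was at the start of the episode above 0.04 m).
It fails at once if the spool is disturbed by more than 40 mm (distance of spool from where it was at the start of the episode above 0.04 m).
It fails at once if the mug is disturbed by more than 40 mm (distance of mug from where it was at the start of the episode above 0.04 m).
It fails at once if the tray is disturbed by more than 40 mm (distance of tray from where it was at the start of the episode above 0.04 m).
It also fails if it takes over 67 s, if anything falls off the work surface, if the arm or the gripper's body presses on something with over 40 N, if the wrist force passes 120 N, or if a joint passes its speed limit or range.

### The arm

A 7-joint arm with a two-finger parallel gripper is mounted at the origin on the work surface. World frame = base frame: x ahead of the robot, y to its left, z up, the work surface at z = 0. Lengths are in m, angles in rad, forces in N, time in s.
With the tool pointing down it reaches from about 0.4 to 0.85 m from the base axis. Payload 10.4 kg.
Tool frame: the origin (TCP) lies on the centre line of the jaws, within the pads' length; the fingertips stand 11 mm ahead of it and the grasp point (between the pads) lies 8 mm behind it (tip_reach is the distance from the TCP to the fingertips, in m); z points along the fingers, y is the line along which they close (so a half turn about z gives the same grasp; the last joint's range is limited). The gripper opens to 85 mm and grips with 20 to 120 N. Pads are 22 mm wide; open, the fingers measure 114 mm over their backs; the gripper's body (76 mm by 85 mm) begins 54 mm behind the grasp point. The pads swing forward as they close: fully open they stand 13 mm farther back than shut.
Start: joints at [1.275, 0.332, -0.065, 1.46, 0.022, 1.35, -0.088], TCP at [0.168, -0.602, 0.242] pointing down, gripper open.
Joint ranges: [-2.6, 2.6], [-0.5, 2.12], [-1.47, 1.34], [0.16, 2.42], [-1.27, 4.41], [0.06, 2.06], [-2.6, 2.6]. Speed limits (rad/s): [2.22, 2.22, 2.79, 2.79, 3.14, 3.14, 3.14].

### API

Orientations are given as a unit quaternion [x, y, z, w].
In Python, from workcell import get_obs, camera, hand_in, tip_reach gives the robot as it stands. The module is installed in compiled form; this text tells all that it offers.
- The arm moves only by the tool move_arm, never from a script. Its argument "plan" is a list of rows, each an object with "delta_pos": the shift along the tool's x, y, z in m, a list of three; "turn": the turn, a rotation vector about the tool's x, y, z in rad, a list of three; "fingers": the closure, from 0 (fully open) to 1 (shut). A call has 1 to 12 rows; each row is the pose to reach, as a shift and turn from the pose commanded when the call began, along the tool's axes at that moment; what a row does not reach only later rows make up. A row lasts 1/8 s, in which the tool goes at most 62.5 mm and 10.7 degrees, less where a joint would pass 70% of its speed; a pose out of reach is approached as far as the arm can. A call with a gripper value outside its range is refused whole. The fingers move at their own pace and stop on an object; "force" is the grip in N (left out, the last holds). Time passes only in rows, so rows that repeat a pose let the fingers close. It gives the time, the measured TCP pose, the force, the opening and the grip force at its end, in the units of the state.
- get_obs(): the state, without advancing time (a new reading comes with each control period).
- camera(name): name is "side" or "top" or "wrist"; returns a dict with "color" (400x640x3 uint8, red, green, blue), "range_z" (400x640 float32, m along the optical axis (not along the pixel's ray), 0 where there is no reading), "fx", "fy", "cx", "cy" (pixels), "R" (3x3) and "t" (3): a world point X has camera coordinates R X + t; the wrist camera has in their place "tool_from_camera" (4x4, takes a point from camera to tool coordinates, whose origin is the TCP and whose axes are the flange's). Camera axes: x right, y down, z forward; pixel columns grow to the right and rows downward; lengths in m; the calibration is good to about 2 mm. A picture is of the moment at which its call begins: read the wrist's pose just before it.
- hand_in(): hands the job in; it is judged then, once.
The state is a dict: "clock": time; "joint_pos": joint angles; "joint_velocities": joint speeds; "tau": joint torques, N m; "position": TCP position; "ee_rot": TCP orientation; "ft_force": force on the tool from outside, world axes, zero at the start; "torque": the same for the moment, N m; "grip_width": opening from 0.0 (shut) to 1.0 (fully open); "grasp_force": force on a finger pad.
Only numpy, scipy, OpenCV 4.12 (cv2) and the standard library are available. Lean on these libraries where they do the work, as an engineer would, in place of code of your own. Each camera call takes 0.05 s, during which the arm holds its last target. There are 200 camera calls.

## Working session

There is one attempt and no reset: what is moved stays moved. The work goes in short steps, Python scripts to look and compute and a tool call to move; the robot and the scene stay as the last step left them, time stands still between calls to the robot, and variables do not carry over. Pictures are saved under pics/ and viewed, at most 10 in all, crops included, and the job is handed in when it is done.

Besides the shell and the picture viewer there is one more tool, called after "Request:" by a JSON object that holds its "name" and its "arguments", one argument or row to a line. move_arm: Moves the arm, as the interface text tells. Its arguments: {"type":"object","properties":{"plan":{"type":"array","items":{"type":"object","properties":{"delta_pos":{"type":"array","items":{"type":"number"}},"turn":{"type":"array","items":{"type":"number"}},"fingers":{"type":"number"}}}},"force":{"type":"number"}},"required":["plan"]}

```bash
mkdir -p pics
cat > h.py <<'E'
import numpy as np, cv2
from workcell import get_obs, camera, tip_reach
from scipy.spatial.transform import Rotation as Rn
def world(c):
    z=c["range_z"]; v,u=np.mgrid[:z.shape[0],:z.shape[1]]
    P=np.stack([(u-c["cx"])/c["fx"]*z,(v-c["cy"])/c["fy"]*z,z],-1)
    if "R" in c: W=(P-c["t"])@c["R"]
    else:
        T=c["tool_from_camera"]; o=c["obs"]; W=(P@T[:3,:3].T+T[:3,3])@Rn.from_quat(o["ee_rot"]).as_matrix().T+o["position"]
    W[z==0]=np.nan
    return W
def snap(n):
    o=get_obs(); c=camera(n); c["obs"]=o; return c
def save(n,im): cv2.imwrite("pics/"+n,im[...,::-1])
E
python3 - <<'E'
from h import *
ims=[]
for n in("top","side"):
    c=snap(n); np.savez(n+".npz",**{k:c[k] for k in c if k!="obs"}); save(n+".png",c["color"])
    print(n,c["fx"],-c["R"].T@c["t"],(c["range_z"]>0).mean())
o=get_obs();print(o,tip_reach)
E
```

```text
top 418.94319708207007 [0.40457774 0.00731018 1.05435498] 0.99604296875
side 371.2349602048875 [ 0.41854905 -0.52593735  0.78928848] 0.99596875
{'clock': 0.1, 'joint_pos': array([ 1.27541142,  0.33283095, -0.06467665,  1.46082942,  0.02162407,
        1.34991535, -0.08852437]), 'joint_velocities': array([-0.00083106, -0.00161128, -0.00039678, -0.00123603,  0.00012244,
       -0.00124625,  0.00154911]), 'tau': array([ 1.99645561e-03, -6.26746202e+01,  4.96578065e-02, -3.92430031e+01,
        1.63847033e-02,  7.00727760e-03, -4.10591736e-05]), 'position': array([ 0.16827631, -0.60159388,  0.24159485]), 'ee_rot': array([ 9.90714286e-01,  1.35958778e-01, -1.31086049e-04, -6.30097608e-04]), 'ft_force': array([-0.54514885, -0.31586052, -0.50899859]), 'torque': array([0.02373803, 0.05000979, 0.01943623]), 'grasp_force': 0.0, 'grip_width': 1.0018743016034186} 0.011
```

View pics/top.png

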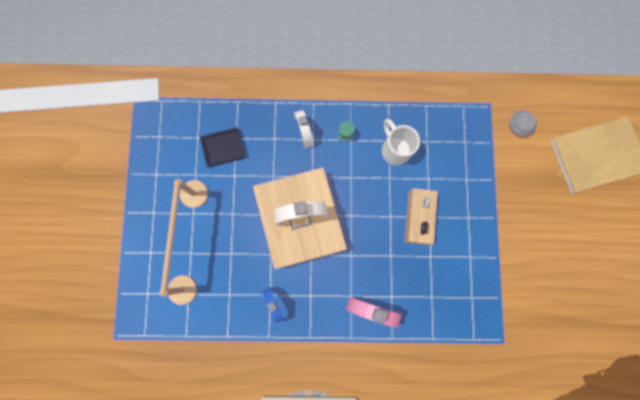

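View pics/side.png

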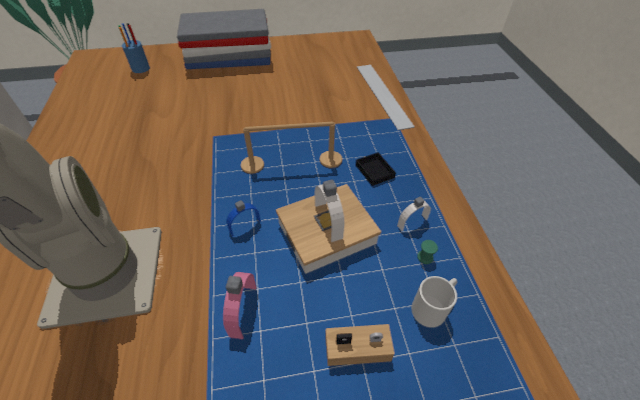

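The top view shows these candidates:
- **Headbands:** the large white one on the lid at (301,212), a small white one at (305,128), blue at (276,305) and pink at (375,312). The large white one straddling the lock is the target.
- **Keys:** a black oblong head at (424,228), which is the target, and a round steel head at (426,202), which is the spare.
- **Bar:** it runs from (178,182) to (164,294).

The side view agrees: headband at (331,210), black key at (344,338), round key at (376,336).

```bash
cat > m.py <<'E'
from h import *
def rect(p):
    (c,s,a)=cv2.minAreaRect((p[:,:2]*1000).astype(np.float32)); return np.round(c,1),np.round(s,1),round(a,1)
for n in("top","side"):
    c=dict(np.load(n+".npz")); W=world(c); z=W[...,2]; col=c["color"].astype(int)
    hsv=cv2.cvtColor(c["color"],cv2.COLOR_RGB2HSV)
    v,u=np.mgrid[:400,:640]
    def roi(b): return (u>b[0])&(u<b[2])&(v>b[1])&(v<b[3])
    R=dict(top=dict(lid=(245,160,355,275),bar=(150,165,215,310),kb=(398,180,445,250)),side=dict(lid=(270,170,385,270),bar=(235,115,345,165),kb=(320,320,400,370)))[n]
    def rep(t,m):
        p=W[m]; 
        if len(p)>5: print(n,t,len(p),rect(p),"med",np.round(np.median(p,0),4),"z",np.round(np.percentile(p[:,2],[5,95]),4))
    rep("lid",roi(R["lid"])&(abs(z-.055)<.006)&(hsv[...,1]>60))
    rep("band",roi(R["lid"])&(z>.085))
    rep("crest",roi(R["lid"])&(z>.17))
    rep("bar",roi(R["bar"])&(z>.125))
    rep("kb",roi(R["kb"])&(abs(z-.045)<.006)&(hsv[...,1]>60))
    rep("black",roi(R["kb"])&(z>.062)&(hsv[...,2]<70))
    rep("spare",roi(R["kb"])&(z>.062)&(hsv[...,2]>90)&(hsv[...,1]<60))
c=dict(np.load("top.npz"));im=c["color"][170:275,245:450];save("crop.png",cv2.resize(im,None,fx=3.8,fy=3.8,interpolation=2))
E
python3 m.py
```

```text
top lid 5016 (array([537. ,  29.2]), array([203.4, 175. ]), 16.1) med [0.5211 0.0286 0.054 ] z [0.0512 0.0571]
top band 749 (array([540.3,  24.8]), array([ 30.7, 120.7]), 10.2) med [0.539  0.0247 0.1569] z [0.1243 0.1902]
top crest 173 (array([540.2,  24.8]), array([26.4, 27.5]), 10.4) med [0.5385 0.0245 0.189 ] z [0.1828 0.1918]
top bar 706 (array([480.9, 306.3]), array([ 15.7, 254.1]), 86.6) med [0.4756 0.3058 0.1435] z [0.1375 0.1468]
top kb 1109 (array([ 545.8, -271.8]), array([ 61.7, 128.1]), 84.3) med [ 0.545  -0.2677  0.044 ] z [0.0408 0.0474]
top spare 52 (array([ 545.3, -271.9]), array([ 9. , 90.5]), 82.7) med [ 0.573  -0.2735  0.0705] z [0.0631 0.0776]
side lid 3819 (array([537.3,  28.3]), array([207.3, 178.1]), 16.0) med [0.5158 0.0106 0.0552] z [0.0528 0.0577]
side band 818 (array([539.1,  23.8]), array([ 30.8, 122.5]), 10.4) med [ 0.5413 -0.003   0.1509] z [0.0923 0.1911]
side crest 180 (array([538.8,  23.1]), array([25.9, 28.8]), 10.8) med [0.5371 0.0156 0.189 ] z [0.1722 0.1924]
side bar 432 (array([479.6, 303.6]), array([ 17.2, 254.3]), 86.9) med [0.4747 0.3031 0.1427] z [0.1324 0.1468]
side kb 1744 (array([ 546.4, -273.3]), array([ 61. , 130.1]), 84.1) med [ 0.5471 -0.2793  0.0456] z [0.0431 0.0478]
side black 104 (array([ 541.2, -275.4]), array([ 8.2, 82.6]), 80.8) med [ 0.5152 -0.2729  0.0779] z [0.064 0.081]
side spare 56 (array([ 552. , -274.8]), array([ 6.8, 78. ]), 85.7) med [ 0.5772 -0.2773  0.0722] z [0.0649 0.0767]
```

View pics/crop.png

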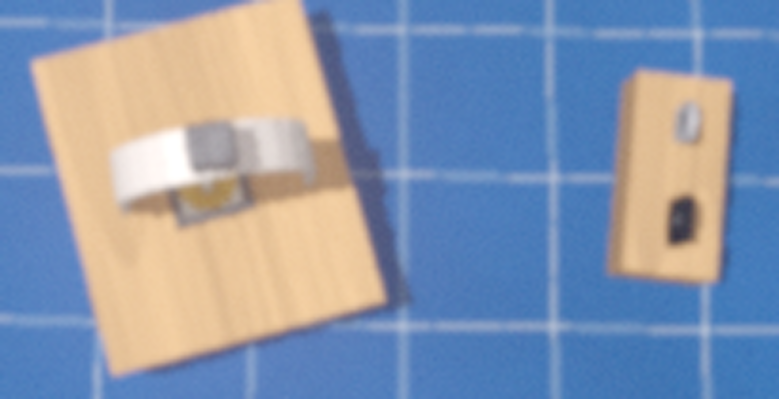

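The crop confirms the choice: the large white headband with its grey crest at crop (210,150), the black oblong key at (683,218) and the round spare at (688,122). Next I'll fit the bar line and work out the first move.

```bash
cat >> h.py <<'E'
def go(xyz,yaw):
    """delta in tool axes, turn about tool z (deg) for tool-down target; yaw = world angle of tool x, deg"""
    o=get_obs(); R=Rn.from_quat(o["ee_rot"]); M=R.as_matrix()
    d=M.T@(np.array(xyz)-o["position"])
    y=np.radians(yaw); T=np.array([[np.cos(y),np.sin(y),0],[np.sin(y),-np.cos(y),0],[0,0,-1.]])
    t=Rn.from_matrix(M.T@T).as_rotvec()
    print("t",round(o["clock"],2),"pos",np.round(o["position"],4),"yaw",round(np.degrees(np.arctan2(M[1,0],M[0,0])),2),"delta",np.round(d,4),"turn",np.round(t,4),"F",np.round(o["ft_force"],1),"w",round(o["grip_width"],3),"g",round(o["grasp_force"],1))
E
python3 - <<'E'
from h import *
v,u=np.mgrid[:400,:640]
for n,b in(("top",(150,165,215,310)),("side",(235,115,345,165))):
    c=dict(np.load(n+".npz")); W=world(c); z=W[...,2]
    p=W[(u>b[0])&(u<b[2])&(v>b[1])&(v<b[3])&(z>.136)]
    l=cv2.fitLine(p[:,:2].astype(np.float32),cv2.DIST_HUBER,0,.01,.01).ravel(); s=(p[:,:2]-l[2:])@l[:2]
    print(n,l,np.degrees(np.arctan2(l[1],l[0])),"mid",l[2:]+l[:2]*(s.min()+s.max())/2,np.ptp(s),np.percentile(z[(z>.136)&(u>b[0])&(u<b[2])&(v>b[1])&(v<b[3])],98))
go([.5395,.0242,.27],190.3)
E
```

```text
top [ 0.9980778  -0.06197289  0.47798416  0.305639  ] -3.553062 mid [0.48083184 0.30546218] 0.2541084955278399 0.14764459431526855
side [ 0.99824166 -0.05927556  0.43165442  0.3048562 ] -3.398231 mid [0.47974433 0.30200063] 0.2531850278023412 0.1476009808863063
t 0.1 pos [ 0.1683 -0.6016  0.2416] yaw 15.63 delta [ 0.5261 -0.5027 -0.0278] turn [-2.0000e-04 -2.0000e-03 -3.0486e+00] F [-0.5 -0.3 -0.5] w 1.002 g 0.0
```

Request:
{"name": "move_arm", "arguments": {
  "plan": [
    {"delta_pos": [0.03,-0.03,-0.028],"turn": [0,0,-0.18],"fingers": 0},
    {"delta_pos": [0.075,-0.072,-0.028],"turn": [0,0,-0.36],"fingers": 0},
    {"delta_pos": [0.12,-0.115,-0.028],"turn": [0,0,-0.54],"fingers": 0},
    {"delta_pos": [0.165,-0.158,-0.028],"turn": [0,0,-0.72],"fingers": 0},
    {"delta_pos": [0.21,-0.2,-0.028],"turn": [0,0,-0.9],"fingers": 0},
    {"delta_pos": [0.255,-0.244,-0.028],"turn": [0,0,-1.08],"fingers": 0},
    {"delta_pos": [0.3,-0.287,-0.028],"turn": [0,0,-1.26],"fingers": 0},
    {"delta_pos": [0.345,-0.33,-0.028],"turn": [0,0,-1.44],"fingers": 0},
    {"delta_pos": [0.39,-0.373,-0.028],"turn": [0,0,-1.62],"fingers": 0},
    {"delta_pos": [0.435,-0.416,-0.028],"turn": [0,0,-1.8],"fingers": 0},
    {"delta_pos": [0.48,-0.459,-0.028],"turn": [0,0,-1.98],"fingers": 0},
    {"delta_pos": [0.526,-0.503,-0.028],"turn": [0,0,-2.16],"fingers": 0}
  ]
}}

```text
clock: 1.6
position: [0.5395, 0.0247, 0.2703]
ee_rot: [0.345, 0.939, -0.0, 0.0]
ft_force: [0.3, -1.1, 0.5]
grip_width: 1.0
grasp_force: 0.0
```

```bash
python3 -c "
from h import *
go([.5395,.0242,.22],190.3)"
```

```text
t 1.6 pos [0.5395 0.0247 0.2703] yaw 139.68 delta [-0.0003 -0.0004  0.0503] turn [-3.000e-04  4.000e-04 -8.835e-01] F [ 0.3 -1.1  0.5] w 1.0 g 0.0
```

Request:
{"name": "move_arm", "arguments": {
  "force": 40,
  "plan": [
    {"delta_pos": [0,0,0],"turn": [0,0,-0.18],"fingers": 0},
    {"delta_pos": [0,0,0.01],"turn": [0,0,-0.36],"fingers": 0},
    {"delta_pos": [0,0,0.02],"turn": [0,0,-0.54],"fingers": 0},
    {"delta_pos": [0,0,0.03],"turn": [0,0,-0.72],"fingers": 0},
    {"delta_pos": [0,0,0.05],"turn": [0,0,-0.884],"fingers": 0},
    {"delta_pos": [0,0,0.07],"turn": [0,0,-0.884],"fingers": 0.2},
    {"delta_pos": [0,0,0.085],"turn": [0,0,-0.884],"fingers": 0.4},
    {"delta_pos": [0,0,0.092],"turn": [0,0,-0.884],"fingers": 0.5},
    {"delta_pos": [0,0,0.092],"turn": [0,0,-0.884],"fingers": 0.6},
    {"delta_pos": [0,0,0.092],"turn": [0,0,-0.884],"fingers": 1},
    {"delta_pos": [0,0,0.092],"turn": [0,0,-0.884],"fingers": 1},
    {"delta_pos": [0,0,0.092],"turn": [0,0,-0.884],"fingers": 1}
  ]
}}

```text
clock: 3.1
position: [0.539, 0.0232, 0.1786]
ee_rot: [-0.087, 0.996, -0.0, 0.0]
ft_force: [0.1, 0.7, -0.3]
grip_width: 0.32
grasp_force: 42.4
```

```bash
python3 -c "
from h import *
go([.480,.304,.29],176.5)"
```

```text
t 3.1 pos [0.539  0.0232 0.1786] yaw -169.97 delta [ 0.0091  0.2868 -0.1115] turn [-0.0003  0.0005  0.2361] F [ 0.1  0.7 -0.3] w 0.32 g 42.4
```

Request:
{"name": "move_arm", "arguments": {
  "plan": [
    {"delta_pos": [0,0,-0.02],"turn": [0,0,0],"fingers": 1},
    {"delta_pos": [0,0,-0.05],"turn": [0,0,0],"fingers": 1},
    {"delta_pos": [0,0,-0.085],"turn": [0,0,0],"fingers": 1},
    {"delta_pos": [0.0,0.02,-0.118],"turn": [0,0,0.03],"fingers": 1},
    {"delta_pos": [0.002,0.06,-0.118],"turn": [0,0,0.06],"fingers": 1},
    {"delta_pos": [0.004,0.11,-0.118],"turn": [0,0,0.1],"fingers": 1},
    {"delta_pos": [0.006,0.16,-0.118],"turn": [0,0,0.15],"fingers": 1},
    {"delta_pos": [0.008,0.21,-0.118],"turn": [0,0,0.2],"fingers": 1},
    {"delta_pos": [0.009,0.25,-0.118],"turn": [0,0,0.236],"fingers": 1},
    {"delta_pos": [0.009,0.275,-0.118],"turn": [0,0,0.236],"fingers": 1},
    {"delta_pos": [0.009,0.287,-0.118],"turn": [0,0,0.236],"fingers": 1},
    {"delta_pos": [0.009,0.287,-0.118],"turn": [0,0,0.236],"fingers": 1}
  ]
}}

```text
clock: 4.6
position: [0.4799, 0.3045, 0.2969]
ee_rot: [0.03, 1.0, 0.0, 0.0]
ft_force: [0.7, 0.7, -1.1]
grip_width: 0.319
grasp_force: 42.5
```

```bash
python3 -c "
from h import *
go([.480,.304,.166],176.5)
a=snap('side')['color'][90:330,200:560]; b=snap('top')['color'][100:340,100:460]
save('hung0.png',cv2.resize(np.vstack([a,b]),None,fx=1.2,fy=1.2))"
```

```text
t 4.6 pos [0.4799 0.3045 0.2969] yaw 176.57 delta [-1.000e-04 -5.000e-04  1.309e-01] turn [0.0003 0.0003 0.0012] F [ 0.7  0.7 -1.1] w 0.319 g 42.5
```

View pics/hung0.png

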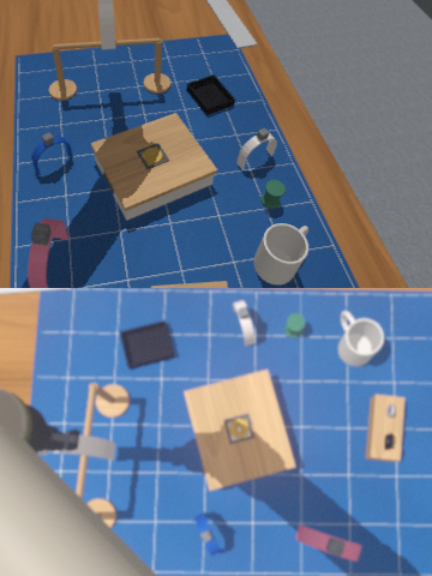

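The headband is held upright over the middle of the bar, at about (108,20) in the side view, and the lock is now exposed. I'll lower it and release.

Request:
{"name": "move_arm", "arguments": {
  "plan": [
    {"delta_pos": [0,0,0.03],"turn": [0,0,0],"fingers": 1},
    {"delta_pos": [0,0,0.07],"turn": [0,0,0],"fingers": 1},
    {"delta_pos": [0,0,0.105],"turn": [0,0,0],"fingers": 1},
    {"delta_pos": [0,0,0.122],"turn": [0,0,0],"fingers": 1},
    {"delta_pos": [0,0,0.13],"turn": [0,0,0],"fingers": 1},
    {"delta_pos": [0,0,0.132],"turn": [0,0,0],"fingers": 1},
    {"delta_pos": [0,0,0.132],"turn": [0,0,0],"fingers": 0.6},
    {"delta_pos": [0,0,0.132],"turn": [0,0,0],"fingers": 0.4},
    {"delta_pos": [0,0,0.132],"turn": [0,0,0],"fingers": 0.3},
    {"delta_pos": [0,0,0.132],"turn": [0,0,0],"fingers": 0.2},
    {"delta_pos": [0,0,0.132],"turn": [0,0,0],"fingers": 0.2}
  ]
}}

```text
clock: 6.08
position: [0.48, 0.3043, 0.1643]
ee_rot: [0.03, 1.0, -0.0, 0.0]
ft_force: [0.2, 0.6, 0.0]
grip_width: 0.801
grasp_force: 0.0
```

```bash
python3 -c "
from h import *
go([.480,.304,.27],176.5)
a=snap('side')['color'][90:330,200:560]
save('hung1.png',cv2.resize(a,None,fx=2,fy=2))"
```

```text
t 6.08 pos [0.48   0.3043 0.1643] yaw 176.52 delta [-0.     -0.0003 -0.1057] turn [-0.      0.0001  0.0003] F [0.2 0.6 0. ] w 0.801 g 0.0
```

View pics/hung1.png

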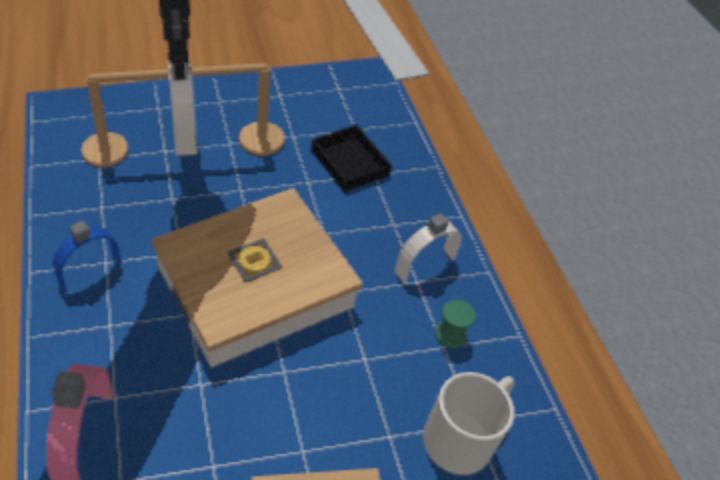

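The headband hangs on the bar at (183,100), with its legs straddling it and the fingers clear on either side. I'll retreat upward and go over the lock for a close look.

Request:
{"name": "move_arm", "arguments": {
  "plan": [
    {"delta_pos": [0,0,-0.02],"turn": [0,0,0],"fingers": 0.2},
    {"delta_pos": [0,0,-0.06],"turn": [0,0,0],"fingers": 0.2},
    {"delta_pos": [0,0,-0.1],"turn": [0,0,0],"fingers": 0.2},
    {"delta_pos": [-0.012,-0.045,-0.106],"turn": [0,0,-0.08],"fingers": 0.2},
    {"delta_pos": [-0.027,-0.1,-0.106],"turn": [0,0,-0.16],"fingers": 0.2},
    {"delta_pos": [-0.042,-0.155,-0.106],"turn": [0,0,-0.24],"fingers": 0.2},
    {"delta_pos": [-0.057,-0.21,-0.106],"turn": [0,0,-0.32],"fingers": 0.2},
    {"delta_pos": [-0.074,-0.26,-0.106],"turn": [0,0,-0.34],"fingers": 0.2},
    {"delta_pos": [-0.074,-0.271,-0.106],"turn": [0,0,-0.34],"fingers": 0.2},
    {"delta_pos": [-0.074,-0.271,-0.106],"turn": [0,0,-0.34],"fingers": 0.2}
  ]
}}

```text
clock: 7.38
position: [0.5374, 0.0293, 0.2712]
ee_rot: [-0.139, 0.99, 0.0, 0.0]
ft_force: [-0.1, -0.0, -0.9]
grip_width: 0.799
grasp_force: 0.0
```

```bash
python3 -c "
from h import *
go([.537,.029,.27],196)
c=snap('wrist'); np.savez('wl.npz',**c); save('wl.png',c['color'])
print(c['tool_from_camera'].round(3),c['fx'],c['range_z'].min(),np.median(c['range_z']))
s=dict(np.load('side.npz')); W=world(snap('side')); v,u=np.mgrid[:400,:640]
m=(u>235)&(u<345)&(v>90)&(v<200)&(W[...,2]>.155); print(m.sum(),np.median(W[m],0),cv2.minAreaRect((W[m][:,:2]*1000).astype(np.float32)))
"
```

```text
t 7.38 pos [0.5374 0.0293 0.2712] yaw -164.07 delta [ 0.0005 -0.0002  0.0012] turn [-0.0001  0.0008 -0.0012] F [-0.1 -0.  -0.9] w 0.799 g 0.0
[[-0.001 -0.958 -0.286  0.073]
 [ 1.    -0.001 -0.     0.001]
 [ 0.    -0.286  0.958 -0.131]
 [ 0.     0.     0.     1.   ]] 292.89795327218343 0.0 0.3700401
2169 [ 0.53046487 -0.00238898  0.37126427] ((502.3037414550781, 136.52842712402344), (51.31963348388672, 361.8394470214844), 11.410316467285156)
```

View pics/wl.png

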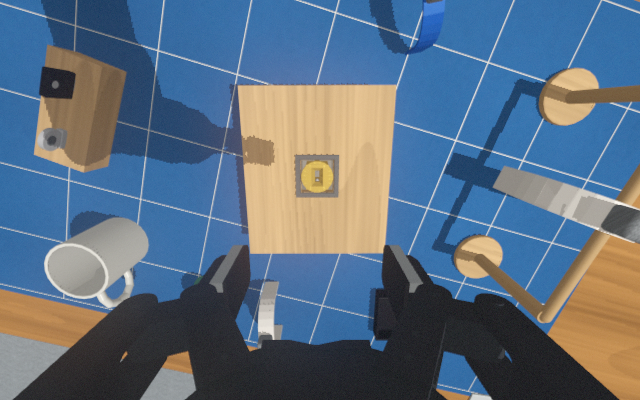

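The wrist view shows the lock at (317,177), square with the lid, and the headband hanging on the bar at (590,205). I'll measure the lock and the black key by casting rays.

```bash
cat >> h.py <<'E'
def ray(c,uv,z):
    uv=np.atleast_2d(np.array(uv,float)); d=np.c_[(uv[:,0]-c["cx"])/c["fx"],(uv[:,1]-c["cy"])/c["fy"],np.ones(len(uv))]
    if "R" in c: o=-c["R"].T@c["t"]; D=d@c["R"]
    else:
        T=c["tool_from_camera"]; b=c["obs"]; M=Rn.from_quat(b["ee_rot"]).as_matrix(); o=M@T[:3,3]+b["position"]; D=d@(M@T[:3,:3]).T
    return (o+D*((z-o[2])/D[:,2])[:,None])[:,:2]
def blob(m,box):
    k=np.zeros(m.shape,np.uint8); x0,y0,x1,y1=box; k[y0:y1,x0:x1]=m[y0:y1,x0:x1]
    cs,_=cv2.findContours(k,cv2.RETR_EXTERNAL,cv2.CHAIN_APPROX_NONE); return max(cs,key=cv2.contourArea)[:,0].astype(float)
E
cat > lk.py <<'E'
from h import *
c=dict(np.load('wl.npz',allow_pickle=True)); c['obs']=c['obs'].item()
def yel(c,box,t):
    h=cv2.cvtColor(c["color"],cv2.COLOR_RGB2HSV); m=(h[...,0]>19)&(h[...,0]<35)&(h[...,1]>120)&(h[...,2]>60)
    b=blob(m,box); p=ray(c,b,.060); (x,y),r=cv2.minEnclosingCircle((p*1000).astype(np.float32)); e=cv2.fitEllipse((p*1000).astype(np.float32))
    print(t,len(b),np.round((x,y,r),1),"ell",np.round(e[0],1),np.round(e[1],1))
yel(c,(290,150,345,205),"wrist"); yel(snap("side"),(300,200,350,240),"side"); yel(snap("top"),(280,190,320,235),"top")
# lid from wrist: ray cast lid mask at z=.055
h=cv2.cvtColor(c["color"],cv2.COLOR_RGB2HSV); m=(h[...,0]<25)&(h[...,1]>50)&(h[...,2]>90)
b=blob(m,(225,70,410,262)); p=(ray(c,b,.055)*1000).astype(np.float32); print("lid",cv2.minAreaRect(p))
# keyway: dark inside
g=h[165:190,305:330,2]; print(g[::2,::2])
go([.5145,-.272,.20],174.3)
E
python3 lk.py
```

```text
wrist 92 [536.1  31.   19.9] ell [536.3  30.8] [36.8 38. ]
side 41 [536.3  24.7  23.7] ell [536.9  26.2] [35.4 43.1]Traceback (most recent call last):
  File "lk.py", line 7, in <module>
    yel(c,(290,150,345,205),"wrist"); yel(snap("side"),(300,200,350,240),"side"); yel(snap("top"),(280,190,320,235),"top")
                                                                                  ~~~^^^^^^^^^^^^^^^^^^^^^^^^^^^^^^^^^^^^^
  File "lk.py", line 5, in yel
    b=blob(m,box); p=ray(c,b,.060); (x,y),r=cv2.minEnclosingCircle((p*1000).astype(np.float32)); e=cv2.fitEllipse((p*1000).astype(np.float32))
  File "h.py", line 30, in blob
    cs,_=cv2.findContours(k,cv2.RETR_EXTERNAL,cv2.CHAIN_APPROX_NONE); return max(cs,key=cv2.contourArea)[:,0].astype(float)
                                                                             ~~~^^^^^^^^^^^^^^^^^^^^^^^^
ValueError: max() iterable argument is empty
```

```bash
sed -i 's/; yel(snap("side").*//; /keyway/,/g\[/d' lk.py && python3 lk.py
```

```text
wrist 92 [536.1  31.   19.9] ell [536.3  30.8] [36.8 38. ]
lid ((536.9119873046875, 30.8194580078125), (205.29676818847656, 175.7335205078125), 15.980582237243652)
t 7.58 pos [0.5371 0.0312 0.2708] yaw -163.84 delta [ 0.1062 -0.2849  0.0707] turn [0.     0.0006 0.3815] F [0.5 0.4 0.3] w 0.802 g 0.0
```

Request:
{"name": "move_arm", "arguments": {
  "plan": [
    {"delta_pos": [0.01,-0.03,0],"turn": [0,0,0.05],"fingers": 0.2},
    {"delta_pos": [0.027,-0.075,0],"turn": [0,0,0.12],"fingers": 0.2},
    {"delta_pos": [0.047,-0.128,0.01],"turn": [0,0,0.2],"fingers": 0.2},
    {"delta_pos": [0.067,-0.18,0.03],"turn": [0,0,0.28],"fingers": 0.2},
    {"delta_pos": [0.087,-0.235,0.05],"turn": [0,0,0.36],"fingers": 0.2},
    {"delta_pos": [0.1,-0.27,0.07],"turn": [0,0,0.38],"fingers": 0.2},
    {"delta_pos": [0.106,-0.285,0.07],"turn": [0,0,0.38],"fingers": 0.2},
    {"delta_pos": [0.106,-0.285,0.07],"turn": [0,0,0.38],"fingers": 0.2},
    {"delta_pos": [0.106,-0.285,0.07],"turn": [0,0,0.38],"fingers": 0.2}
  ]
}}

```text
clock: 8.7
position: [0.5152, -0.2716, 0.2015]
ee_rot: [0.049, 0.999, -0.0, 0.001]
ft_force: [-0.9, 0.9, -0.1]
grip_width: 0.801
grasp_force: 0.0
```

```bash
python3 -c "
from h import *
for i in range(3): go([.5145,-.272,.20],174.3); c=snap('wrist')
np.savez('wk.npz',**c); save('wk.png',c['color'])
"
```

```text
t 8.7 pos [ 0.5152 -0.2716  0.2015] yaw 174.41 delta [ 0.0007 -0.0005  0.0015] turn [0.     0.0016 0.002 ] F [-0.9  0.9 -0.1] w 0.801 g 0.0
t 8.75 pos [ 0.5151 -0.2718  0.2014] yaw 174.41 delta [ 0.0006 -0.0003  0.0014] turn [-0.0002  0.0016  0.0019] F [-0.5  0.1  0.3] w 0.801 g 0.0
t 8.8 pos [ 0.5149 -0.2721  0.2012] yaw 174.39 delta [0.0004 0.     0.0012] turn [-0.0003  0.0012  0.0015] F [-0.1 -0.7 -0.6] w 0.805 g 0.0
```

View pics/wk.png

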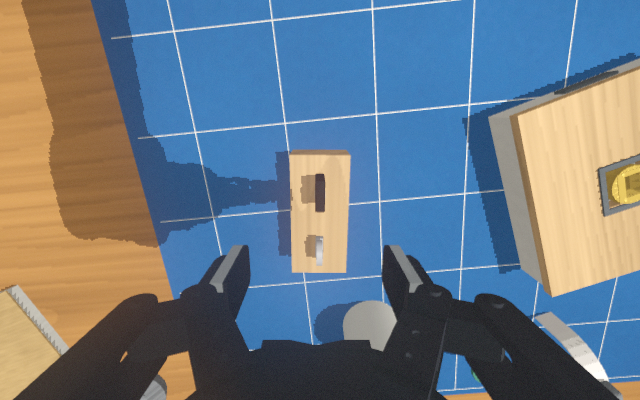

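The wrist view shows the oblong key edge-on at (320,192), the spare at (320,250), and the mug beyond at (372,325).

```bash
python3 -c "
from h import *
c=dict(np.load('wk.npz',allow_pickle=True)); c['obs']=c['obs'].item()
h=cv2.cvtColor(c['color'],cv2.COLOR_RGB2HSV); W=world(c)
b=blob(h[...,2]<70,(312,165,332,220)); print(b.min(0),b.max(0))
for z in(.079,.062): print('key',z,cv2.minAreaRect((ray(c,b,z)*1000).astype(np.float32)))
v,u=np.mgrid[:400,:640]; m=(abs(u-320)<9)&(v>165)&(v<218)&(W[...,2]>.072); p=W[m]; print('depth',m.sum(),cv2.minAreaRect((p[:,:2]*1000).astype(np.float32)),np.percentile(p[:,2],95))
b=blob((h[...,0]<25)&(h[...,1]>50)&(h[...,2]>120),(280,150,360,280)); print('block',cv2.minAreaRect((ray(c,b,.045)*1000).astype(np.float32)))
m=(v>295)&(v<340)&(u>335)&(u<400)&(W[...,2]>.06); print('mug',np.nanmin(W[m],0),np.nanmax(W[m],0))
"
```

```text
Traceback (most recent call last):
  File "h.py", line 30, in blob
    cs,_=cv2.findContours(k,cv2.RETR_EXTERNAL,cv2.CHAIN_APPROX_NONE); return max(cs,key=cv2.contourArea)[:,0].astype(float)
                                                                             ~~~^^^^^^^^^^^^^^^^^^^^^^^^
ValueError: max() iterable argument is empty
```

```bash
python3 -c "
from h import *
c=dict(np.load('wk.npz',allow_pickle=True)); c['obs']=c['obs'].item()
h=cv2.cvtColor(c['color'],cv2.COLOR_RGB2HSV); W=world(c)
print(h[180:206:5,312:330,2]); 
g=c['color'].astype(int).sum(-1)<200
try:
  b=blob(g,(312,165,332,220)); print(b.min(0),b.max(0))
  for z in(.079,.062): print('key',z,cv2.minAreaRect((ray(c,b,z)*1000).astype(np.float32)))
except Exception as e: print(e)
v,u=np.mgrid[:400,:640]; m=(abs(u-320)<9)&(v>165)&(v<218)&(W[...,2]>.072); p=W[m]; print('depth',m.sum(),p.shape and cv2.minAreaRect((p[:,:2]*1000).astype(np.float32)),np.percentile(p[:,2],95))
b=blob((h[...,0]<25)&(h[...,1]>50)&(h[...,2]>120),(280,150,360,280)); print('block',cv2.minAreaRect((ray(c,b,.045)*1000).astype(np.float32)))
m=(v>295)&(v<340)&(u>335)&(u<400)&(W[...,2]>.06); print('mug',np.nanmin(W[m],0),np.nanmax(W[m],0))
"
```

```text
[[169 169 166 111  80  77  79  78  79  79  78  77  79 223 229 228 226 226]
 [170 168 164 103  85  85  82  85  88  88  86  89  85 193 227 229 226 225]
 [169 164 155 100  86  87  87  91  89  86  89  90  88 222 230 230 228 225]
 [162 160 158  98  86  88  89  89  86  88  86  92  87 223 231 229 228 226]
 [163 163 163 101  84  89  91  88  92  91  88  90  87 224 232 230 228 226]
 [229 227 227 138  88  88  88  90  87  92  92  92 119 226 232 230 229 227]]
[317. 174.] [322. 177.]
key 0.079 ((494.3446350097656, -265.9410705566406), (4.761706829071045, 2.4848663806915283), 62.175941467285156)
key 0.062 ((497.8800048828125, -266.04779052734375), (5.081334114074707, 2.651672124862671), 62.176177978515625)
depth 328 ((514.4921875, -268.2700500488281), (8.269952774047852, 30.324979782104492), 84.2803726196289) 0.07949257019758092
block ((543.528564453125, -271.377197265625), (59.693870544433594, 134.05455017089844), 84.04983520507812)
mug [ 0.49875704 -0.25120328  0.06000239] [ 0.69033861 -0.20645601  0.27021768]
```

Request:
{"name": "move_arm", "arguments": {
  "force": 80,
  "plan": [
    {"delta_pos": [0.001,0.0035,0.03],"turn": [0,0,0],"fingers": 0.5},
    {"delta_pos": [0.001,0.0035,0.07],"turn": [0,0,0],"fingers": 0.5},
    {"delta_pos": [0.001,0.0035,0.105],"turn": [0,0,0],"fingers": 0.5},
    {"delta_pos": [0.001,0.0035,0.13],"turn": [0,0,0],"fingers": 0.6},
    {"delta_pos": [0.001,0.0035,0.14],"turn": [0,0,0],"fingers": 0.7},
    {"delta_pos": [0.001,0.0035,0.14],"turn": [0,0,0],"fingers": 0.7},
    {"delta_pos": [0.001,0.0035,0.14],"turn": [0,0,0],"fingers": 0.8},
    {"delta_pos": [0.001,0.0035,0.14],"turn": [0,0,0],"fingers": 1},
    {"delta_pos": [0.001,0.0035,0.14],"turn": [0,0,0],"fingers": 1},
    {"delta_pos": [0.001,0.0035,0.14],"turn": [0,0,0],"fingers": 1}
  ]
}}

```text
clock: 10.1
position: [0.5142, -0.2703, 0.0616]
ee_rot: [0.05, 0.999, -0.0, 0.001]
ft_force: [-0.9, 1.9, 6.9]
grip_width: 0.085
grasp_force: 78.3
```

```bash
python3 -c "
from h import *
go([.5143,-.2685,.061],174.2)"
```

```text
t 10.1 pos [ 0.5142 -0.2703  0.0616] yaw 174.24 delta [0.0001 0.0018 0.0006] turn [-0.0007  0.0017  0.0006] F [-0.9  1.9  6.9] w 0.085 g 78.3
```

```bash
python3 -c "
from h import *
go([.5368,.029,.16],196)"
```

```text
t 10.1 pos [ 0.5142 -0.2703  0.0616] yaw 174.24 delta [ 0.0074  0.3    -0.0986] turn [-0.001   0.0016 -0.3799] F [-0.9  1.9  6.9] w 0.085 g 78.3
```

Request:
{"name": "move_arm", "arguments": {
  "plan": [
    {"delta_pos": [0.0,0,-0.01],"turn": [0,0,0],"fingers": 1},
    {"delta_pos": [0,0,-0.03],"turn": [0,0,0],"fingers": 1},
    {"delta_pos": [0,0,-0.06],"turn": [0,0,0],"fingers": 1},
    {"delta_pos": [0,0,-0.098],"turn": [0,0,0],"fingers": 1},
    {"delta_pos": [0,0,-0.098],"turn": [0,0,0],"fingers": 1}
  ]
}}

```text
clock: 10.72
position: [0.5152, -0.271, 0.1628]
ee_rot: [0.05, 0.999, -0.002, 0.003]
ft_force: [0.4, 0.4, -0.8]
grip_width: 0.087
grasp_force: 77.9
```

```bash
python3 -c "
from h import *
go([.5368,.029,.16],196)"
```

```text
t 10.72 pos [ 0.5152 -0.271   0.1628] yaw 174.22 delta [0.0087 0.3007 0.0018] turn [-0.004   0.0051 -0.3801] F [ 0.4  0.4 -0.8] w 0.087 g 77.9
```

Request:
{"name": "move_arm", "arguments": {
  "plan": [
    {"delta_pos": [0.001,0.02,0],"turn": [0,0,-0.04],"fingers": 1},
    {"delta_pos": [0.002,0.065,0],"turn": [0,0,-0.1],"fingers": 1},
    {"delta_pos": [0.003,0.12,0],"turn": [0,0,-0.17],"fingers": 1},
    {"delta_pos": [0.005,0.175,0],"turn": [0,0,-0.25],"fingers": 1},
    {"delta_pos": [0.006,0.23,0],"turn": [0,0,-0.33],"fingers": 1},
    {"delta_pos": [0.008,0.275,0],"turn": [0,0,-0.38],"fingers": 1},
    {"delta_pos": [0.008,0.3,0],"turn": [0,0,-0.38],"fingers": 1},
    {"delta_pos": [0.008,0.3,0],"turn": [0,0,-0.38],"fingers": 1},
    {"delta_pos": [0.008,0.3,0],"turn": [0,0,-0.38],"fingers": 1},
    {"delta_pos": [0.008,0.3,0],"turn": [0,0,-0.38],"fingers": 1}
  ]
}}

```text
clock: 11.98
position: [0.5353, 0.0283, 0.1581]
ee_rot: [-0.139, 0.99, -0.0, -0.0]
ft_force: [-0.9, 0.1, -0.8]
grip_width: 0.09
grasp_force: 78.0
```

```bash
python3 -c "
from h import *
go([.5368,.029,.16],196)
c=snap('wrist'); np.savez('wi.npz',**c); s=snap('side')
a=cv2.resize(c['color'][100:300,230:410],None,fx=2.2,fy=2.2,interpolation=2); b=cv2.resize(s['color'][140:280,260:400],(440,440),interpolation=2)
save('ins.png',np.hstack([a[:440,:360],b[:,:440]]))
go([.5368,.029,.16],196)"
```

```text
t 11.97 pos [0.5353 0.0283 0.1581] yaw -164.04 delta [-0.0017  0.0003 -0.0019] turn [-0.0003 -0.0006 -0.0008] F [-0.9  0.1 -0.8] w 0.09 g 78.0
t 12.07 pos [0.5355 0.0282 0.1582] yaw -164.07 delta [-0.0015  0.0004 -0.0018] turn [-0.0003 -0.0003 -0.0012] F [0.1 1.1 0.8] w 0.092 g 78.0
```

View pics/ins.png

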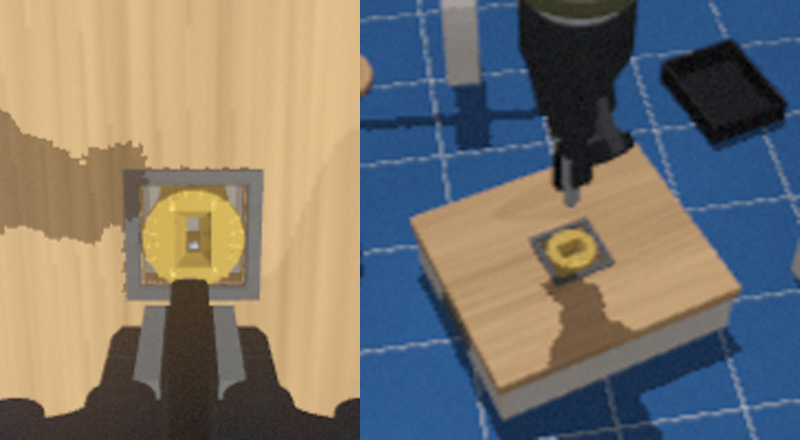

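The key is gripped upright between the pads at crop (189,340) and the lock is at (194,237), so they are nearly aligned sideways. The side view shows the blade above the lock. I'll compute the offsets in the tool frame.

```bash
python3 -c "
from h import *
c=dict(np.load('wi.npz',allow_pickle=True)); c['obs']=c['obs'].item(); T=c['tool_from_camera']
h=cv2.cvtColor(c['color'],cv2.COLOR_RGB2HSV)
b=blob((h[...,0]>19)&(h[...,0]<35)&(h[...,1]>120)&(h[...,2]>60),(285,175,350,226)); 
top=b[b[:,1]<222]; e=cv2.fitEllipse((ray(c,top,.06)*1000).astype(np.float32)); print('lock',e)
o=c['obs']; M=Rn.from_quat(o['ee_rot']).as_matrix(); L=np.array([e[0][0]/1000,e[0][1]/1000,.06]); print('lock in tool',M.T@(L-o['position']))
# keyway hole bright/dark: silhouette of square plate
W=world(c); Tz=(W-o['position'])@M
for r in(232,238,244,250,258):
    g=c['color'][r].astype(int).sum(-1); cols=[k for k in range(290,345) if abs(Tz[r,k,0])<.03 and Tz[r,k,2]<.03]
    print(r,g[300:332:1].tolist() if r==238 else '',(cols[0],cols[-1]) if cols else 0)
m=(Tz[...,2]<.03)&(abs(Tz[...,1])<.0035)&(Tz[...,0]>0)&(Tz[...,0]<.03); print('headfront',m.sum(),np.percentile(Tz[m],[5,50,95],axis=0).round(4))
print(c['cx'],c['cy'])
"
```

```text
lock ((536.158447265625, 30.463232040405273), (37.02894592285156, 40.77950668334961), 106.73302459716797)
lock in tool [-0.00150132  0.00187474  0.09805446]
232  (308, 324)
238 [478, 477, 475, 476, 473, 446, 445, 274, 176, 158, 160, 164, 166, 162, 157, 160, 178, 163, 173, 161, 161, 172, 157, 171, 166, 444, 474, 475, 474, 477, 469, 473] (307, 324)
244  (295, 336)
250  (290, 344)
258  (290, 344)
headfront 2432 [[ 0.0037 -0.0032 -0.0794]
 [ 0.011   0.     -0.0684]
 [ 0.0146  0.0032  0.004 ]]
315.6444355523606 200.25106929788387
```

Request:
{"name": "move_arm", "arguments": {
  "plan": [
    {"delta_pos": [-0.0015,0.0006,0.01],"turn": [0,0,0],"fingers": 1},
    {"delta_pos": [-0.0015,0.0006,0.025],"turn": [0,0,0],"fingers": 1},
    {"delta_pos": [-0.0015,0.0006,0.04],"turn": [0,0,0],"fingers": 1},
    {"delta_pos": [-0.0015,0.0006,0.048],"turn": [0,0,0],"fingers": 1},
    {"delta_pos": [-0.0015,0.0006,0.052],"turn": [0,0,0],"fingers": 1},
    {"delta_pos": [-0.0015,0.0006,0.055],"turn": [0,0,0],"fingers": 1},
    {"delta_pos": [-0.0015,0.0006,0.058],"turn": [0,0,0],"fingers": 1},
    {"delta_pos": [-0.0015,0.0006,0.061],"turn": [0,0,0],"fingers": 1},
    {"delta_pos": [-0.0015,0.0006,0.061],"turn": [0,0,0],"fingers": 1}
  ]
}}

```text
clock: 13.2
position: [0.5368, 0.0299, 0.0972]
ee_rot: [-0.139, 0.99, -0.0, -0.0]
ft_force: [-0.7, -0.4, 0.3]
grip_width: 0.088
grasp_force: 78.0
```

```bash
python3 -c "
from h import *
go([.5366,.029,.0766],196); print(get_obs()['torque'])"
```

```text
t 13.2 pos [0.5368 0.0299 0.0972] yaw -164.0 delta [ 0.0004 -0.0008  0.0206] turn [-0.     -0.0002 -0.0001] F [-0.7 -0.4  0.3] w 0.088 g 78.0
[-0.03655057  0.04007608 -0.02694174]
```

Request:
{"name": "move_arm", "arguments": {
  "plan": [
    {"delta_pos": [0,0,0.001],"turn": [0,0,0.03],"fingers": 1},
    {"delta_pos": [0,0,0.002],"turn": [0,0,-0.03],"fingers": 1},
    {"delta_pos": [0,0,0.003],"turn": [0,0,0.03],"fingers": 1},
    {"delta_pos": [0,0,0.004],"turn": [0,0,-0.03],"fingers": 1},
    {"delta_pos": [0,0,0.005],"turn": [0,0,0.03],"fingers": 1},
    {"delta_pos": [0,0,0.006],"turn": [0,0,-0.03],"fingers": 1},
    {"delta_pos": [0,0,0.007],"turn": [0,0,0.03],"fingers": 1},
    {"delta_pos": [0,0,0.008],"turn": [0,0,-0.03],"fingers": 1},
    {"delta_pos": [0,0,0.008],"turn": [0,0,0],"fingers": 1}
  ]
}}

```text
clock: 14.32
position: [0.5367, 0.0298, 0.0893]
ee_rot: [-0.138, 0.99, -0.0, -0.0]
ft_force: [-2.6, -0.7, 1.7]
grip_width: 0.091
grasp_force: 78.3
```

```bash
python3 -c "
from h import *
go([.5366,.029,.0766],196); print(get_obs()['torque'])"
```

```text
t 14.32 pos [0.5367 0.0298 0.0893] yaw -164.16 delta [ 0.0003 -0.0008  0.0127] turn [-0.0001 -0.0005 -0.0027] F [-2.6 -0.7  1.7] w 0.091 g 78.3
[-0.08690771  0.46938849  0.00694496]
```

Request:
{"name": "move_arm", "arguments": {
  "plan": [
    {"delta_pos": [0.0003,0,0.001],"turn": [0,0,0.03],"fingers": 1},
    {"delta_pos": [0.0003,0,0.002],"turn": [0,0,-0.03],"fingers": 1},
    {"delta_pos": [0.0003,0,0.003],"turn": [0,0,0.03],"fingers": 1},
    {"delta_pos": [0.0003,0,0.004],"turn": [0,0,-0.03],"fingers": 1},
    {"delta_pos": [0.0003,0,0.005],"turn": [0,0,0.03],"fingers": 1},
    {"delta_pos": [0.0003,0,0.006],"turn": [0,0,-0.03],"fingers": 1},
    {"delta_pos": [0.0003,0,0.007],"turn": [0,0,0.03],"fingers": 1},
    {"delta_pos": [0.0003,0,0.008],"turn": [0,0,-0.03],"fingers": 1},
    {"delta_pos": [0.0003,0,0.009],"turn": [0,0,0.03],"fingers": 1},
    {"delta_pos": [0.0003,0,0.01],"turn": [0,0,0],"fingers": 1}
  ]
}}

```text
clock: 15.58
position: [0.5377, 0.0296, 0.0803]
ee_rot: [-0.138, 0.99, -0.001, 0.001]
ft_force: [-0.9, -1.6, 3.8]
grip_width: 0.094
grasp_force: 78.7
```

```bash
python3 -c "
from h import *
go([.5366,.029,.0766],196); print(get_obs()['torque'])"
```

```text
t 15.57 pos [0.5377 0.0296 0.0803] yaw -164.18 delta [ 0.0012 -0.0003  0.0037] turn [-0.0014  0.0022 -0.0032] F [-0.9 -1.6  3.8] w 0.094 g 78.7
[-0.32558293 -0.08213551 -0.0065304 ]
```

Both pins are probably past. I'll continue until the head seats on the face, which should show as a rise in force.

Request:
{"name": "move_arm", "arguments": {
  "plan": [
    {"delta_pos": [0,0,0.001],"turn": [0,0,0.03],"fingers": 1},
    {"delta_pos": [0,0,0.002],"turn": [0,0,-0.03],"fingers": 1},
    {"delta_pos": [0,0,0.003],"turn": [0,0,0.03],"fingers": 1},
    {"delta_pos": [0,0,0.0035],"turn": [0,0,-0.02],"fingers": 1},
    {"delta_pos": [0,0,0.004],"turn": [0,0,0],"fingers": 1}
  ]
}}

```text
clock: 16.2
position: [0.5376, 0.0301, 0.0764]
ee_rot: [-0.138, 0.99, -0.0, 0.001]
ft_force: [-3.4, -0.4, 15.7]
grip_width: 0.09
grasp_force: 80.3
```

```bash
python3 -c "
from h import *
go([.5366,.029,.0766],196); print(get_obs()['torque'])"
```

```text
t 16.2 pos [0.5376 0.0301 0.0764] yaw -164.13 delta [ 0.0012 -0.0008 -0.0002] turn [-0.0007  0.002  -0.0022] F [-3.4 -0.4 15.7] w 0.09 g 80.3
[-0.20342601  0.77104227  0.03282149]
```

Request:
{"name": "move_arm", "arguments": {
  "plan": [
    {"delta_pos": [0,0,0.0004],"turn": [0,0,0.03],"fingers": 1},
    {"delta_pos": [0,0,0.0008],"turn": [0,0,-0.03],"fingers": 1},
    {"delta_pos": [0,0,0.001],"turn": [0,0,0],"fingers": 1},
    {"delta_pos": [0,0,0.001],"turn": [0,0,0],"fingers": 1}
  ]
}}

```text
clock: 16.7
position: [0.5377, 0.0301, 0.0763]
ee_rot: [-0.138, 0.99, -0.001, 0.001]
ft_force: [-5.4, -0.6, 22.4]
grip_width: 0.092
grasp_force: 81.6
```

```bash
python3 -c "
from h import *
go([.5366,.029,.0766],196); s=snap('side'); save('seat.png',cv2.resize(s['color'][170:260,280:380],None,fx=6,fy=6,interpolation=2)); go([.5366,.029,.0766],196)"
```

```text
t 16.7 pos [0.5377 0.0301 0.0763] yaw -164.17 delta [ 0.0014 -0.0007 -0.0003] turn [-0.0015  0.0021 -0.003 ] F [-5.4 -0.6 22.4] w 0.092 g 81.6
t 16.75 pos [0.5377 0.0301 0.0763] yaw -164.15 delta [ 0.0014 -0.0008 -0.0003] turn [-0.0014  0.0021 -0.0026] F [-7.  -0.9 20.5] w 0.087 g 81.6
```

View pics/seat.png

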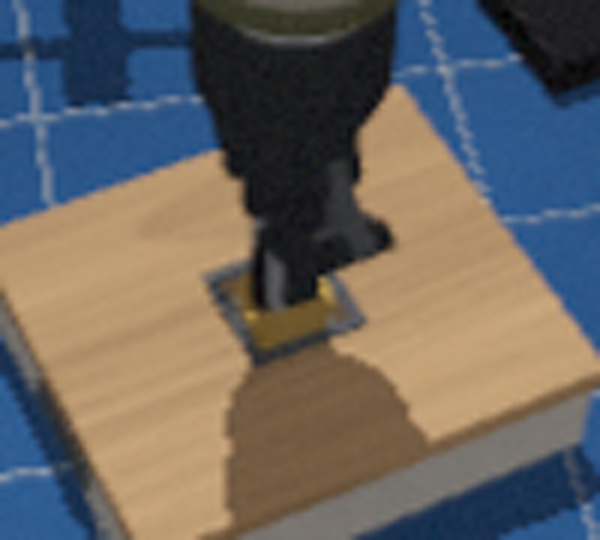

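The key is home: z stopped at 0.0763 while the force rose to 22 N, and the side view shows the head sitting on the brass face at (290,300). Now the clockwise turn.

Request:
{"name": "move_arm", "arguments": {
  "plan": [
    {"delta_pos": [0,0,0],"turn": [0,0,0.1],"fingers": 1},
    {"delta_pos": [0,0,0],"turn": [0,0,0.25],"fingers": 1},
    {"delta_pos": [0,0,0],"turn": [0,0,0.4],"fingers": 1},
    {"delta_pos": [0,0,0],"turn": [0,0,0.55],"fingers": 1},
    {"delta_pos": [0,0,0],"turn": [0,0,0.7],"fingers": 1},
    {"delta_pos": [0,0,0],"turn": [0,0,0.85],"fingers": 1},
    {"delta_pos": [0,0,0],"turn": [0,0,1.0],"fingers": 1},
    {"delta_pos": [0,0,0],"turn": [0,0,1.15],"fingers": 1},
    {"delta_pos": [0,0,0],"turn": [0,0,1.3],"fingers": 1},
    {"delta_pos": [0,0,0],"turn": [0,0,1.42],"fingers": 1},
    {"delta_pos": [0,0,0],"turn": [0,0,1.52],"fingers": 1},
    {"delta_pos": [0,0,0],"turn": [0,0,1.56],"fingers": 1}
  ]
}}

```text
clock: 18.25
position: [0.538, 0.0307, 0.0764]
ee_rot: [0.599, 0.801, 0.001, 0.001]
ft_force: [-4.2, -0.2, 18.2]
grip_width: 0.092
grasp_force: 81.0
```

```bash
python3 -c "
from h import *
go([.5366,.029,.0766],106); print(get_obs()['torque'],get_obs()['joint_pos'].round(2))
s=snap('side'); save('turn.png',np.hstack([cv2.resize(s['color'][170:260,290:370],(400,450),interpolation=2),cv2.resize(s['color'][100:190,235:315],(400,450),interpolation=2)])); go([.5366,.029,.0766],106)"
```

```text
t 18.25 pos [0.538  0.0307 0.0764] yaw 106.39 delta [-0.0012 -0.0018 -0.0002] turn [0.0034 0.0009 0.0067] F [-4.2 -0.2 18.2] w 0.092 g 81.0
[0.12477526 1.00638699 0.1494727 ] [ 0.37  0.36 -0.59  1.85  0.24  1.   -0.04]
t 18.3 pos [0.538  0.0307 0.0763] yaw 106.31 delta [-0.0013 -0.0018 -0.0003] turn [0.0033 0.0008 0.0054] F [-4.2  0.4 18.6] w 0.09 g 81.0
```

View pics/turn.png

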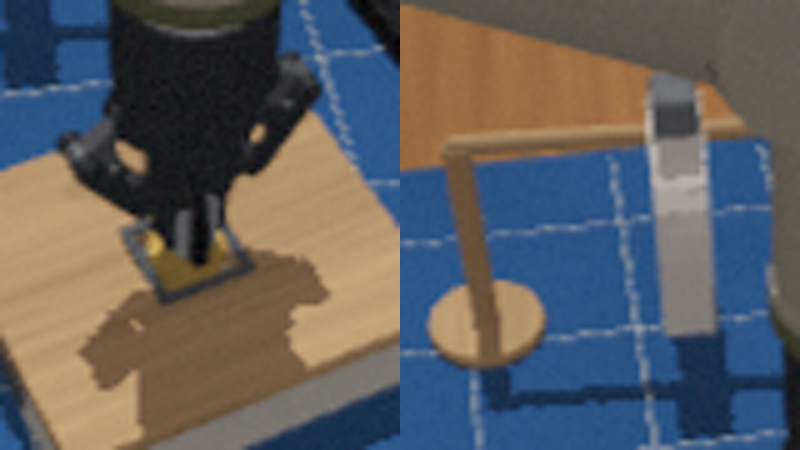

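The gripper has turned 1.56 rad, with a spring torque of about 0.15 N m, and the headband still hangs on the bar at (675,110). I'll add a little margin, settle and hand in.

Request:
{"name": "move_arm", "arguments": {
  "plan": [
    {"delta_pos": [0,0,0],"turn": [0,0,0.03],"fingers": 1},
    {"delta_pos": [0,0,0],"turn": [0,0,0.06],"fingers": 1},
    {"delta_pos": [0,0,0],"turn": [0,0,0.06],"fingers": 1},
    {"delta_pos": [0,0,0],"turn": [0,0,0.06],"fingers": 1}
  ]
}}

```text
clock: 18.8
position: [0.5379, 0.0307, 0.0763]
ee_rot: [0.622, 0.783, 0.001, 0.001]
ft_force: [-5.7, 1.2, 18.5]
grip_width: 0.088
grasp_force: 81.0
```

```bash
python3 -c "
from h import *
from workcell import hand_in
go([.5366,.029,.0766],106); print(get_obs()['torque'])
print(hand_in())"
```

```text
t 18.8 pos [0.5379 0.0307 0.0763] yaw 103.07 delta [-0.0014 -0.0017 -0.0003] turn [ 0.0032  0.0006 -0.0511] F [-5.7  1.2 18.5] w 0.088 g 81.0
[0.15058843 1.23378447 0.15132886]
the job is handed in; nothing more can be done
None
```

I handed the job in at 18.8 s: the headband hangs free on the bar, and the oblong key is seated in the lock, turned about 1.62 rad clockwise at the gripper and still gripped at 81 N; hand-in gave no verdict, and I didn't re-check the other key and small things at the end.

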